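# Wedge the counter rack tight

## Robot

A 7-joint arm with a two-finger parallel gripper is mounted at the origin on the work surface. World frame = base frame: x ahead of the robot, y to its left, z up, the work surface at z = 0. Lengths are in m, angles in rad, forces in N, time in s.
With the tool pointing down it reaches from about 0.425 to 0.875 m from the base axis. Payload 4.7 kg.
Tool frame: the origin (TCP) lies between the finger pads; the fingertips stand 14 mm ahead of it and the grasp point (between the pads) lies 5 mm behind it; z points along the fingers, y is the line along which they close (so a half turn about z gives the same grasp; the last joint's range is limited). The gripper opens to 87 mm and grips with 3 to 60 N. Pads are 19 mm wide; open, the fingers measure 117 mm over their backs; the gripper's body (75 mm by 190 mm) begins 51 mm behind the grasp point.
Start: joints at [1.133, 0.321, -0.07, 1.45, 0.023, 1.371, -0.057], TCP at [0.284, -0.585, 0.237] pointing down, gripper open.
Joint ranges: [-2.86, 2.86], [-0.3, 2.09], [-1.38, 1.24], [0.06, 2.45], [-1.56, 4.7], [0.09, 2.05], [-2.69, 2.69]. Speed limits (rad/s): [2.57, 2.57, 3.14, 3.14, 3.14, 3.14, 3.14].

## Interface

Orientations are given as a rotation vector (axis times angle).
In Python, from bench import ctrl gives the robot as it stands.
- The arm moves only by the shell command python3 -m inch 'ROWS' [OPENING] [FORCE]. ROWS is JSON, a list of rows, each a list of 6 numbers: the shift along the world's x, y, z in mm, then the turn, a rotation vector about the world's x, y, z in degrees. In form: [[tx, ty, tz, rx, ry, rz], ...]. A call has 1 to 20 rows; each row is the pose to reach, as a shift and turn from the pose commanded when the call began; what a row does not reach only later rows make up. A row lasts 1/8 s, in which the tool goes at most 62.5 mm and 10.7 degrees, less where a joint would pass 70% of its speed; a pose out of reach is approached as far as the arm can. A call with a gripper value outside its range is refused whole. OPENING is the finger opening in mm, from 0 to 87, set as the call begins (- or left out, the last holds). The fingers move at their own pace and stop on an object; FORCE is the grip in N (left out, the last holds). Time passes only in rows, so rows that repeat a pose let the fingers close. It gives the time, the measured TCP pose, the force, the opening and the grip force at its end, in the units of the state.
- ctrl.get_state(): the state, without advancing time (a new reading comes with each control period).
- ctrl.get_image(name): name is "scene" or "top" or "wrist"; returns (picture, depth): 400x640x3 uint8, red, green, blue; 400x640 float32, m along the optical axis (not along the pixel's ray), 0 where there is no reading.
- ctrl.camera_params(name): a dict with "mtx" (3x3 intrinsics, pixels), "T" (4x4, takes a point from camera to world coordinates). Camera axes: x right, y down, z forward; pixel columns grow to the right and rows downward; lengths in m; the calibration is good to about 2 mm. A picture is of the moment at which its call begins: read the wrist's pose just before it. camera_params takes no time and is no camera call; for the wrist camera it gives the pose at the moment of the call.
- ctrl.close_job(): hands the job in; it is judged then, once.
The state is a dict: "time": time; "joint_positions": joint angles; "qd": joint speeds; "joint_torque": joint torques, N m; "position": TCP position; "tool_rot": TCP orientation; "ft_force": force on the tool from outside, world axes, zero at the start; "torque": the same for the moment, N m; "grip_width": opening from 0.0 (shut) to 1.0 (fully open); "grip_force": force on a finger pad.
Only numpy, scipy, OpenCV 4.12 (cv2) and the standard library are available. Lean on these libraries where they do the work, as an engineer would, in place of code of your own. Each camera call takes 0.05 s, during which the arm holds its last target. There are 200 camera calls.

## Task

The cup rack's end panel has come loose: take the wooden wedge from the caddy, stand it thin end down and flat side towards the panel in the slot of the tenon that comes through that panel, and let go of it. Then tap it down with the wooden muddler, not with the gripper itself, in light taps that cannot split the wood, until the panel is fully home and the wedge is locked tight. Stand the muddler upright on the counter again, well away from the rack, and leave everything else where it is.

Things in the scene. Friction and masses are not known exactly. Their poses are not given: they have to be found in the camera images.
- rack: Light-wood knock-down rack, fixed: two end panels 190 mm deep (x), 132 mm high, joined by two shelves 300 mm long (y). A tenon of the upper shelf, 60 mm wide (x), 20 mm thick, top 120 mm above the counter, stands 60 mm out of the loose panel along -y. Origin on the counter under the tenon, where the loose panel's outer face lies when fully home; +y along the shelves; z up.
- panel (a joint): Gap of the loose end panel (18 mm thick, top 12 mm above the tenon's) to its shoulder, m: 0 = fully home, up to 0.008 = out along -y of the rack. It slides stiffly (about 4 N of friction) and stays where it is left; the wedge pushes it home as it goes down.
- mortise (a point): Mouth of the tenon's upright through-slot, at the tenon's top, mid-width, 8.5 mm out (-y) from the rack's origin; axes as the rack's. The slot is 22 mm wide (x), from the panel's outer face (rack y = minus the gap) to a sloping wall (1 in 8) at y = -18.4 mm at the top, -15.9 mm at the underside, hand-cut to 2 mm: the wedge locks up to 16 mm higher or lower for it.
- wedge: Loose wooden wedge 115 mm long (z, tip down), 16 mm wide (x), 9 mm thick at the tip, tapering 1 in 8 to 21.5 mm; top 15 mm straight, lowest 14 mm eased, down to 11 x 5 mm. Flat side: plane y = 0, looking to +y; sloping side to -y. Origin on the flat side at the tip, mid-width. Stands tip down in a caddy cell, 54 mm above the rim, leaning a degree or two.
- wedge_head (a point): Middle of the wedge's top end (16 x 21.5 mm), which is tapped. Some 8 N move the wedge while the panel slides; once the panel is home, 24 to 56 mm above the tenon top, it hardly moves any more and taps of 15 to 25 N lock it: it then squeezes the panel with over 14 N by itself. Peaks over 40 N split it; faster strokes than about 25 mm/s can reach that.
- wedge_tip (a point): Middle of the wedge's lower, thin end.
- caddy: Black bar caddy, 100 x 104 mm, rim 65 mm high, fixed, holding napkins; along its -x side are cells 22 x 22 mm, floor 4 mm up, in which the wedge and a brush stand. Origin at the centre of its underside, z up.
- muddler: Loose turned wooden muddler standing upright, 150 mm tall: flat foot 38 mm across and 30 mm high, shaft 27 mm across up to 132 mm, then a knob 33 mm across. 0.15 kg. Origin at the centre of the foot's underside.
- tamper: Bystander: steel tamper with turned handle, 58 mm across, 94 mm high.
- pitcher: Bystander: steel milk pitcher, 72 mm across, 85 mm high, with a handle.
- brush: Bystander: grinder brush standing in the other cell of the caddy, 16 mm wide, 119 mm high.
- mug: Bystander: white mug on the rack's upper shelf, 78 mm across, 90 mm high.
- tin: Bystander: tin on the rack's upper shelf, 72 mm across, 85 mm high.
- jar: Bystander: glass jar beyond the rack, 76 mm across, 100 mm high.
Mind the look-alikes: they are no part of the job. Leave any orange or red look-alike of the wedge alone. Leave any purple look-alike of the muddler alone.

How it is judged:
On the way, in this order (a step that is already met when the one before it is completed fails the run):
1. the wedge stands in the slot of the tenon, tip at least 20 mm below the tenon top, let go (z of wedge_tip in the frame of mortise below -0.02 m and horizontal distance between wedge_tip and mortise below 0.012 m and angle between wedge's own z axis and vertical below 0.25 rad and contact force between the fingers and wedge below 0.05 N), for 0.3 s.
2. the muddler bears down on the wedge (contact force between muddler and wedge above 5 N and z of wedge_tip in the frame of mortise below -0.02 m).
At the end, for the whole second after the job is handed in: Panel within 1 mm of fully home; the wedge upright (within 0.1 rad) in the slot, flat side to the panel, tip over 50 mm below the tenon top, let go, squeezing the panel with more than 14 N by itself; the muddler upright on the counter, over 100 mm from the slot; all at rest (value of joint panel below 0.001 m and contact force between wedge and rack above 14 N and z of wedge_tip in the frame of mortise below -0.05 m and horizontal distance between wedge_tip and mortise below 0.012 m and y of wedge in the frame of rack above -0.004 m and angle between each of wedge, muddler's own z axis and vertical below 0.1 rad and linear speed of wedge below 0.01 m/s and height (world z) of muddler below 0.006 m and linear speed of muddler below 0.02 m/s and horizontal distance between muddler and mortise above 0.1 m); the robot touches nothing.
It fails at once if the wedge is struck or pressed with more than 40 N (contact force between muddler and wedge above 40 N).
It fails at once if the gripper itself drives the wedge tight (the panel home) (contact force between the fingers and wedge above 1 N and contact force between wedge and rack above 10 N and value of joint panel below 0.001 m).
It fails at once if a bystander is pushed more than 30 mm (distance of any of tamper, pitcher, mug, tin, jar, brush from where it was at the start of the episode above 0.03 m).
It also fails if it takes over 67 s, if anything falls off the work surface, if the arm or the gripper's body presses on something with over 40 N, if the wrist force passes 120 N, or if a joint passes its speed limit or range.

## Working session

There is one attempt and no reset: what is moved stays moved. The work goes in short steps, Python scripts to look and compute and a shell command to move; the robot and the scene stay as the last step left them, time stands still between calls to the robot, and variables do not carry over. Pictures are saved under pics/ and viewed, at most 10 in all, crops included, and the job is handed in when it is done.

```bash
mkdir -p pics; cat > h.py <<'E'
import numpy as np,cv2
from bench import ctrl
def grab(n):
    p=ctrl.camera_params(n); im,d=ctrl.get_image(n); np.savez(f'{n}.npz',im=im,d=d,K=p['mtx'],T=p['T']); return im,d,np.array(p['mtx']),np.array(p['T'])
def load(n):
    z=np.load(f'{n}.npz'); return z['im'],z['d'],z['K'],z['T']
def cloud(d,K,T):
    v,u=np.mgrid[:d.shape[0],:d.shape[1]]
    P=np.stack([(u-K[0,2])/K[0,0]*d,(v-K[1,2])/K[1,1]*d,d],-1)
    W=P@T[:3,:3].T+T[:3,3]; W[d<=0]=np.nan; return W
def save(im,n): cv2.imwrite(f'pics/{n}.png',cv2.cvtColor(im,cv2.COLOR_RGB2BGR))
E
python3 - <<'E'
from h import *
for n in('scene','top'):
    im,d,K,T=grab(n); save(im,n+'0'); print(n,T.round(3).tolist(),K[0,0])
s=ctrl.get_state(); print(s['time'],s['position'],s['tool_rot'],s['ft_force'])
print(ctrl.camera_params('wrist'))
E
```

```text
scene [[0.562, 0.457, -0.689, 1.144], [0.827, -0.327, 0.458, -0.452], [-0.016, -0.827, -0.562, 0.563], [0.0, 0.0, 0.0, 1.0]] 387.66274555312265
top [[0.013, -0.994, 0.106, 0.448], [-0.999, -0.009, 0.032, -0.061], [-0.031, -0.107, -0.994, 1.156], [0.0, 0.0, 0.0, 1.0]] 411.46257439973573
0.1 [ 0.28355568 -0.58438556  0.23558318] [-3.06018803e+00 -7.03410740e-01  7.41913684e-04] [ 0.35534604 -0.50352853 -0.37640882]
{'mtx': array([[338.26290894,   0.        , 325.03487116],
       [  0.        , 338.26290894, 201.46915374],
       [  0.        ,   0.        ,   1.        ]]), 'T': array([[ 0.43535805, -0.86346891, -0.25472495,  0.35406444],
       [-0.90025458, -0.41827281, -0.12078717, -0.55060685],
       [-0.00224856,  0.28190298, -0.95944028,  0.38413291],
       [ 0.        ,  0.        ,  0.        ,  1.        ]])}
```

View pics/scene0.png

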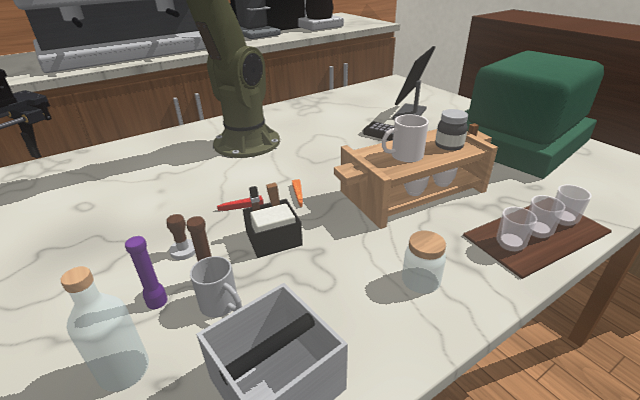

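View pics/top0.png

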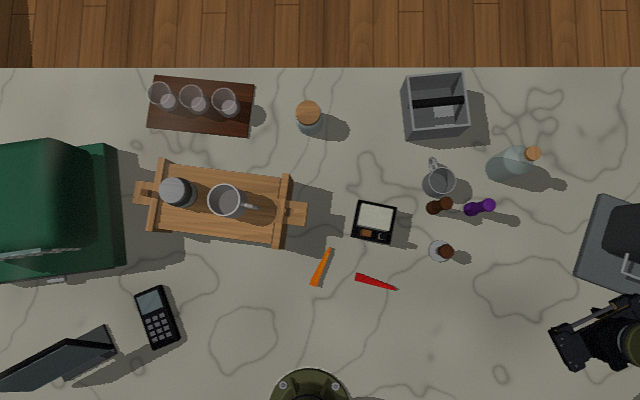

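The top view shows the rack (150-305, 160-248) with tenons at (297,212) and (143,193), and the caddy at (373,222) with its cell objects at (365,232) and (382,236).

Muddler candidates are brown (438,205), purple (480,208), which is the look-alike, and the tamper at (442,250), which has a steel base. Brown fits. For the wedge, red (377,282) and orange (320,265) are the decoys, so it's the brown piece in the caddy. I'll confirm that in a crop.

```bash
python3 - <<'E'
from h import *
im,d,K,T=load('top'); si,sd,sK,sT=load('scene')
z=lambda a,r,c,h,w:cv2.resize(a[r:r+h,c:c+w],(400,300),interpolation=cv2.INTER_CUBIC)
save(np.vstack([np.hstack([z(im,195,340,60,80),z(im,180,260,60,80)]),np.hstack([z(si,175,230,90,120),z(im,165,115,60,80)])]),'crops')
W=cloud(d,K,T)
for n,(u,v) in dict(c1=(365,232),c2=(382,236),mud=(446,203),mudb=(433,207),tamp=(446,251),ten=(300,213),ten2=(292,212),pan=(284,200),lt=(140,193),purp=(487,205)).items(): print(n,W[v,u].round(3))
E
```

```text
c1 [ 0.475 -0.141  0.118]
c2 [ 0.466 -0.183  0.124]
mud [ 0.547 -0.335  0.148]
mudb [ 0.545 -0.325  0.06 ]
tamp [ 0.43  -0.347  0.096]
ten [0.521 0.023 0.121]
ten2 [0.523 0.043 0.122]
pan [0.553 0.063 0.133]
lt [0.568 0.434 0.124]
purp [ 0.543 -0.433  0.151]
```

View pics/crops.png

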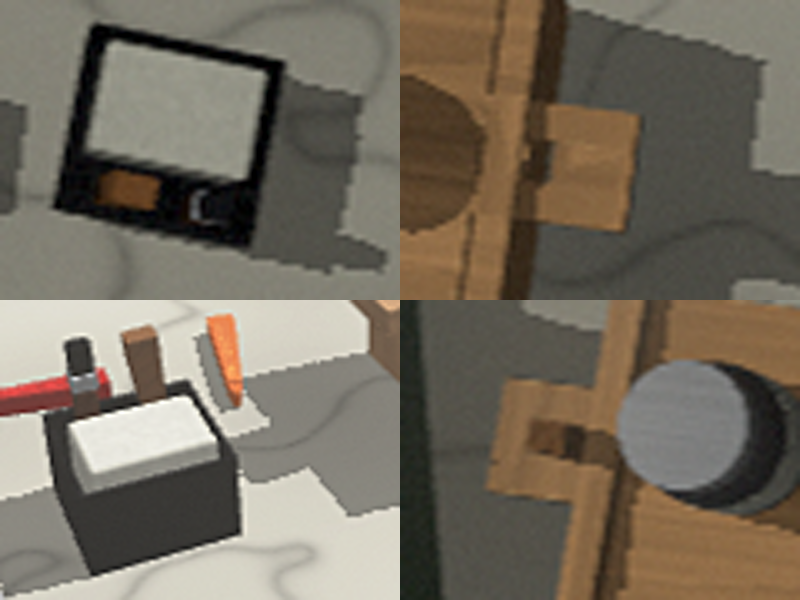

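The crops confirm it: the wooden wedge is in the caddy's left cell at top (365,232), next to the black and steel brush at (382,236). The empty slot is in the tenon at about (289,212), and the far tenon at (143,193) is already wedged. I'll move above the caddy for a near look.

```bash
python3 -m inch '[[191,444,25,0,0,57.6],[191,444,25,0,0,57.6],[191,444,25,0,0,57.6],[191,444,25,0,0,57.6],[191,444,25,0,0,57.6],[191,444,25,0,0,57.6],[191,444,25,0,0,57.6],[191,444,25,0,0,57.6],[191,444,25,0,0,57.6],[191,444,25,0,0,57.6]]' 44 12
python3 - <<'E'
from h import *
im,d,K,T=grab('wrist'); save(im,'w1'); W=cloud(d,K,T)
s=ctrl.get_state(); print(s['time'],s['position'],s['tool_rot'],T.round(3).tolist())
np.set_printoptions(suppress=True)
m=(W[...,2]>.108)&(W[...,2]<.135)&(np.hypot(W[...,0]-.47,W[...,1]+.15)<.06)
n,l,st,c=cv2.connectedComponentsWithStats(m.astype(np.uint8))
for i in range(1,n):
    if st[i,4]>40:
        P=W[l==i]; print(st[i],P.mean(0).round(4),np.percentile(P[:,2],[5,50,95]).round(4))
        top=P[P[:,2]>np.percentile(P[:,2],90)-.004]; r=cv2.minAreaRect((top[:,:2]*1000).astype(np.float32)); print(r)
E
```

```text
time: 1.35
position: [0.4743, -0.1415, 0.2612]
tool_rot: [-2.344, -2.091, 0.002]
ft_force: [-1.1, -0.5, -0.4]
grip_width: 0.509
grip_force: 0.0
1.4 [ 0.47409275 -0.14212201  0.26115128] [-2.34570252e+00 -2.08919366e+00  1.38895703e-03] [[0.993, -0.11, -0.033, 0.484], [-0.115, -0.953, -0.28, -0.064], [-0.001, 0.282, -0.959, 0.41], [0.0, 0.0, 0.0, 1.0]]
[316 181  20  27 468] [ 0.4753 -0.1427  0.1185] [0.1129 0.119  0.1202]
((474.9244384765625, -144.05194091796875), (21.839359283447266, 15.841896057128906), 79.05023956298828)
[315 227  16  22 316] [ 0.4675 -0.1822  0.121 ] [0.1108 0.1228 0.1242]
((467.4143981933594, -184.24176025390625), (16.250736236572266, 13.7406587600708), 82.70437622070312)
```

View pics/w1.png

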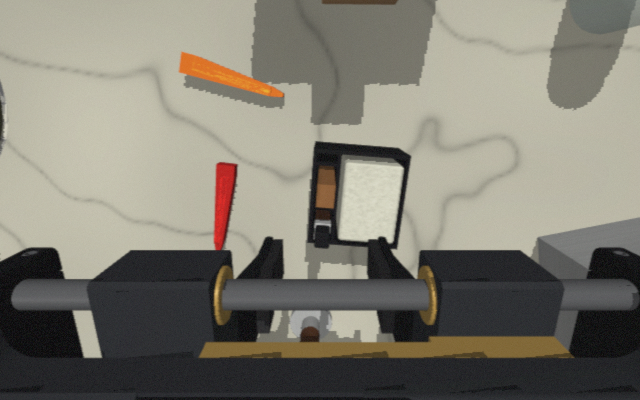

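The near view shows the wedge at (326,187) and the brush at (322,233) in the caddy; red and orange wedges lie clear of it. Next is which way the wedge's faces point, plus the clearances.

```bash
python3 - <<'E'
from h import *
np.set_printoptions(suppress=True,precision=4)
im,d,K,T=load('wrist'); W=cloud(d,K,T)
print('napkin z',np.nanpercentile(W[170:230,350:395,2],[50,98]),'rim',W[150:235,315,2][::12])
for u in (321,325,329):
    print(u); print(np.c_[np.arange(160,186,2),W[160:186:2,u]])
# caddy outline
m=(W[...,2]>.055)&(W[...,2]<.09)&(np.hypot(W[...,0]-.5,W[...,1]+.16)<.1)
print('caddy',cv2.minAreaRect((W[m][:,:2]*1000).astype(np.float32)))
# wedge from scene cam: outline
si,sd,sK,sT=load('scene'); S=cloud(sd,sK,sT)
m=(S[...,2]>.07)&(S[...,2]<.125)&(np.hypot(S[...,0]-.475,S[...,1]+.144)<.02)&(S[...,1]>-.165)
for a,b in((.07,.08),(.08,.09),(.09,.1),(.1,.11),(.11,.118)):
    q=S[m&(S[...,2]>a)&(S[...,2]<b)]; print(a,len(q),q.min(0),q.max(0)) if len(q) else 0
E
```

```text
napkin z [0.0773 0.0788] rim [0.0654 0.0653 0.0646 0.0661 0.0327 0.0035 0.0995 0.1213]
321
[[160.       0.4726  -0.1227   0.0514]
 [162.       0.4728  -0.1224   0.0655]
 [164.       0.4725  -0.1245   0.0652]
 [166.       0.4716  -0.1299   0.047 ]
 [168.       0.4716  -0.1307   0.0541]
 [170.       0.4718  -0.1308   0.0651]
 [172.       0.4718  -0.1314   0.0726]
 [174.       0.4719  -0.1316   0.0816]
 [176.       0.4719  -0.1319   0.0895]
 [178.       0.472   -0.1319   0.0985]
 [180.       0.4721  -0.1321   0.1059]
 [182.       0.4721  -0.1326   0.1121]
 [184.       0.4722  -0.1327   0.1197]]
325
[[160.       0.4768  -0.1234   0.0497]
 [162.       0.4768  -0.1233   0.063 ]
 [164.       0.4766  -0.1252   0.0643]
 [166.       0.4759  -0.131    0.0437]
 [168.       0.4759  -0.1311   0.055 ]
 [170.       0.4758  -0.1314   0.0643]
 [172.       0.4758  -0.1319   0.0725]
 [174.       0.4758  -0.1322   0.0806]
 [176.       0.4758  -0.1323   0.0898]
 [178.       0.4757  -0.1327   0.0969]
 [180.       0.4757  -0.1329   0.1044]
 [182.       0.4757  -0.1328   0.1129]
 [184.       0.4757  -0.1332 
[... 229 characters left out ...]
  -0.1322   0.0627]
 [172.       0.4798  -0.1327   0.0703]
 [174.       0.4797  -0.1326   0.081 ]
 [176.       0.4796  -0.1332   0.0877]
 [178.       0.4795  -0.1332   0.0964]
 [180.       0.4794  -0.1334   0.1042]
 [182.       0.4793  -0.1337   0.1109]
 [184.       0.4792  -0.134    0.1173]]
caddy ((506.1618347167969, -167.9174346923828), (104.5726318359375, 100.28227996826172), 78.86433410644531)
0.07 34 [ 0.4649 -0.1496  0.0701] [ 0.4949 -0.1328  0.08  ]
0.08 35 [ 0.4672 -0.1517  0.0801] [ 0.4865 -0.1331  0.0894]
0.09 33 [ 0.4711 -0.1537  0.0905] [ 0.4856 -0.134   0.0993]
0.1 45 [ 0.4687 -0.1539  0.1001] [ 0.4875 -0.1336  0.1099]
0.11 35 [ 0.4702 -0.1545  0.111 ] [ 0.4863 -0.1341  0.1179]
```

The flat side already faces +y, towards the panel. The wedge leans about 1.9° and is yawed about -11°. Grasping it across its width now.

```bash
python3 -m inch '[[1,-1,-50,0,0,-4.4],[1,-1,-100,0,0,-4.4],[1,-1,-130,0,0,-4.4],[1,-1,-150,0,0,-4.4],[1,-1,-160,0,0,-4.4],[1,-1,-160,0,0,-4.4]]' 44 12; python3 -m inch '[[0,0,0,0,0,0],[0,0,0,0,0,0],[0,0,0,0,0,0],[0,0,0,0,0,0],[0,0,0,0,0,0]]' 0 25
```

```text
time: 2.15
position: [0.4752, -0.1426, 0.1012]
tool_rot: [-2.424, -1.998, 0.001]
ft_force: [-0.3, -0.0, 0.5]
grip_width: 0.506
grip_force: 0.0
time: 2.78
position: [0.476, -0.1419, 0.1019]
tool_rot: [2.422, 2.0, 0.0]
ft_force: [-0.5, 0.3, 1.8]
grip_width: 0.183
grip_force: 25.0
```

```bash
python3 -m inch '[[0,0,20,0,0,0],[0,0,40,0,0,0],[0,0,70,0,0,0],[0,0,110,0,0,0],[0,0,150,0,0,0],[0,0,160,0,0,0],[0,0,160,0,0,0]]'
python3 - <<'E'
from h import *
np.set_printoptions(suppress=True,precision=4)
s=ctrl.get_state(); print(s['time'],s['position'],s['tool_rot'],s['ft_force'])
im,d,K,T=grab('wrist'); W=cloud(d,K,T); t,dd,tK,tT=grab('top'); P=cloud(dd,tK,tT)
z=cv2.resize(t[150:270,210:390],(720,480),interpolation=cv2.INTER_CUBIC)
save(np.vstack([cv2.resize(im,(480,300)),cv2.resize(t[170:250,250:378],(480,300),interpolation=cv2.INTER_CUBIC)]),'w2')
# tenon top & panel
m=(P[...,2]>.112)&(P[...,2]<.1275)&(abs(P[...,1]-.03)<.035)&(abs(P[...,0]-.525)<.06); print('tenon',m.sum(),cv2.minAreaRect((P[m][:,:2]*1000).astype(np.float32)))
m=(P[...,2]>.127)&(P[...,2]<.138)&(abs(P[...,1]-.06)<.04)&(abs(P[...,0]-.53)<.12); print('panel',m.sum(),cv2.minAreaRect((P[m][:,:2]*1000).astype(np.float32)))
E
```

```text
time: 3.65
position: [0.4758, -0.1418, 0.2614]
tool_rot: [2.422, 2.0, 0.0]
ft_force: [-0.1, -0.4, -0.5]
grip_width: 0.182
grip_force: 25.0
3.65 [ 0.4758 -0.1418  0.2614] [2.4223 1.9999 0.    ] [-0.1443 -0.3564 -0.5018]
tenon 490 ((535.8350219726562, 32.92509078979492), (56.59832000732422, 88.2516860961914), 83.19368743896484)
panel 571 ((526.2152099609375, 71.40824127197266), (18.902103424072266, 191.60189819335938), 82.71015167236328)
```

View pics/w2.png

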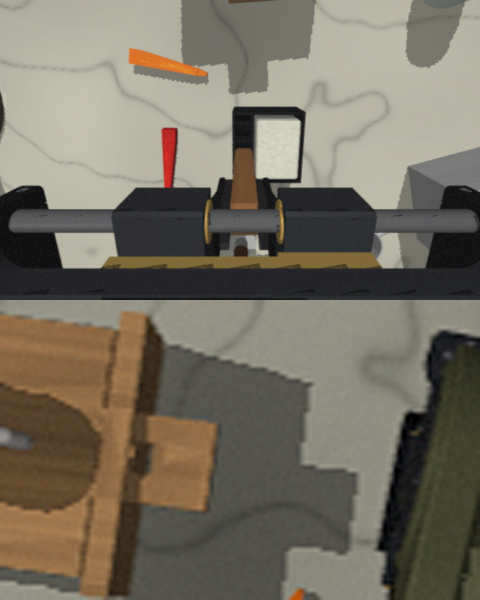

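The wedge is held. I'll go near the slot and measure both it and the wedge in the hand.

```bash
python3 -m inch '[[15,50,0,0,0,3.6],[30,100,0,0,0,3.6],[41,142,0,0,0,3.6],[41,142,0,0,0,3.6],[41,142,0,0,0,3.6],[41,142,0,0,0,3.6]]'
python3 - <<'E'
from h import *
np.set_printoptions(suppress=True,precision=4)
s=ctrl.get_state(); print(s['time'],s['position'],s['tool_rot'],s['ft_force'])
im,d,K,T=grab('wrist'); W=cloud(d,K,T)
# wedge in hand
p=np.array(s['position']); m=(np.hypot(W[...,0]-p[0],W[...,1]-p[1])<.03)&(W[...,2]>.14)&(W[...,2]<p[2]-.016)
print('wedge px',m.sum()); v,u=np.where(m); print(u.min(),u.max(),v.min(),v.max())
for r in range(v.min(),v.max(),4):
    q=W[r][m[r]]; 
    if len(q): print(r,u[v==r].min(),u[v==r].max(),q.min(0),q.max(0))
# panel top
m=(W[...,2]>.127)&(W[...,2]<.138); m[:, :]&=(W[...,1]<.12)&(W[...,1]>.03)
print('panel',cv2.minAreaRect((W[m][:,:2]*1000).astype(np.float32)))
m2=(W[...,2]>.112)&(W[...,2]<.126)&(W[...,1]<.066)&(W[...,1]>-.01)&(abs(W[...,0]-.52)<.05)
q=W[m2]; print('tenon',len(q),q.mean(0),cv2.minAreaRect((q[:,:2]*1000).astype(np.float32)))
v,u=np.where(m2); print(u.min(),u.max(),v.min(),v.max())
r0,c0=max(v.min()-25,0),max(u.min()-25,0)
print(r0,c0); save(cv2.resize(im[r0:r0+100,c0:c0+130],None,fx=6,fy=6,interpolation=cv2.INTER_CUBIC),'w3')
E
```

```text
time: 4.5
position: [0.5163, -0.0015, 0.2608]
tool_rot: [-2.361, -2.072, 0.002]
ft_force: [0.2, -0.3, 0.2]
grip_width: 0.185
grip_force: 25.0
4.5 [ 0.5163 -0.0015  0.2608] [-2.3607 -2.0719  0.0019] [ 0.1762 -0.2532  0.2094]
wedge px 1058
311 340 198 238
198 316 333 [0.5115 0.0077 0.168 ] [0.5239 0.0094 0.1711]
202 314 336 [0.5106 0.0083 0.1825] [0.5258 0.0104 0.1846]
206 313 336 [0.5102 0.0083 0.1903] [0.5255 0.0105 0.1937]
210 313 337 [0.5105 0.0081 0.1994] [0.5259 0.0103 0.2024]
214 313 337 [0.5107 0.0079 0.2064] [0.5256 0.0098 0.2083]
218 312 338 [0.5103 0.0074 0.2134] [0.526  0.0097 0.2161]
222 312 338 [0.5106 0.007  0.22  ] [0.5257 0.0096 0.2227]
226 312 339 [0.5108 0.007  0.2263] [0.526  0.0094 0.2288]
230 311 339 [0.5104 0.0068 0.2326] [0.5258 0.0093 0.2344]
234 311 340 [0.5105 0.0065 0.2379] [0.5261 0.009  0.2397]
panel ((527.391357421875, 73.09184265136719), (18.08689308166504, 192.46298217773438), 82.91654205322266)
tenon 4161 [0.5229 0.0347 0.1203] ((522.8480224609375, 35.96315002441406), (55.815547943115234, 60.01849365234375), 82.87162780761719)
291 362 117 182
92 266
```

View pics/w3.png

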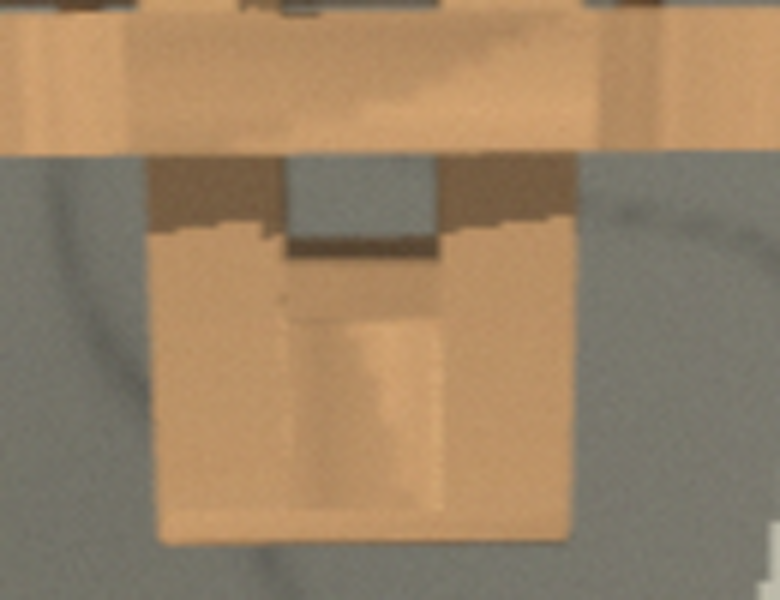

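The view shows the slot at image columns 314-339, open from the panel's edge (row 118) to about row 135, in the tenon's middle. I'll get its depth profile.

```bash
python3 - <<'E'
from h import *
np.set_printoptions(suppress=True,precision=4)
im,d,K,T=load('wrist'); W=cloud(d,K,T)
ray=lambda u,v,z:(lambda r:T[:3,3]+r*(z-T[2,3])/r[2])(T[:3,:3]@np.array([(u-K[0,2])/K[0,0],(v-K[1,2])/K[1,1],1]))
yaw=np.deg2rad(-7.1); X=np.array([np.cos(yaw),np.sin(yaw)]);Y=np.array([-np.sin(yaw),np.cos(yaw)])
print('rows col327: world, rack-aligned')
for r in list(range(112,152,2))+[170,178,182]:
    w=W[r,327]; print(r,w,(w[:2]@Y).round(4))
print('cols row 133'); 
for r in (131,):
  for c in range(308,346,2): print(c,W[r,c],(W[r,c,:2]@X).round(4))
q=W[140:180,293:362].reshape(-1,3); q=q[abs(q[:,2]-.12)<.006]; print('tenon X range',np.percentile(q[:,:2]@X,[.5,99.5]))
for n,u,v in(('edge',327,132),('edge2',327,135),('edge3',327,145.4),('end',327,182.4)): print(n,ray(u,v,.12),(ray(u,v,.12)[:2]@Y).round(4))
for u in(314,339.3): print(ray(u,133,.12),(ray(u,133,.12)[:2]@X).round(4))
print('panel outer', [(ray(u,117.6,.132)[:2]@Y).round(4) for u in(292,327,360)])
p=np.array([.5182,.0092]);print('wedge flat X,Y',p@X,p@Y)
E
```

```text
rows col327: world, rack-aligned
112 [0.5275 0.068  0.134 ] 0.1326
114 [0.5273 0.0664 0.1331] 0.1311
116 [0.5271 0.0649 0.1332] 0.1296
118 [0.5267 0.0575 0.0001] 0.1222
120 [0.5264 0.0553 0.001 ] 0.1199
122 [0.5261 0.053  0.0014] 0.1176
124 [0.5258 0.0507 0.0007] 0.1153
126 [0.5255 0.0484 0.0003] 0.113
128 [0.5252 0.0462 0.0014] 0.1107
130 [0.5249 0.0438 0.0007] 0.1084
132 [0.5253 0.0501 0.1039] 0.1147
134 [0.5251 0.0491 0.1121] 0.1136
136 [0.5249 0.0481 0.1195] 0.1126
138 [0.5247 0.0466 0.1207] 0.1111
140 [0.5245 0.0448 0.1197] 0.1093
142 [0.5243 0.043  0.1182] 0.1075
144 [0.5241 0.0414 0.1193] 0.1059
146 [nan nan nan] nan
148 [0.5236 0.038  0.1183] 0.1024
150 [0.5234 0.0364 0.1197] 0.1009
170 [0.5212 0.0193 0.1197] 0.0835
178 [0.5203 0.0127 0.1218] 0.0769
182 [0.5198 0.0089 0.1205] 0.073
cols row 133
308 [0.5097 0.0544 0.1202] 0.499
310 [0.5113 0.0542 0.1204] 0.5007
312 [0.513  0.054  0.1211] 0.5024
314 [0.5138 0.0523 0.1011] 0.5034
316 [ 0.5117  0.0442 -0.0021] 0.5023
318 [0.5174 0.0518 0.1006] 0.507
320 [0.5191 0.0515 0.1   ] 0.5088
322 [0.5209 0.0514 0.1016] 0.5106
324 [0.5227 0.0511 0.1015] 0.5124
326 [0.5245 0.0509 0.1016] 0.5142
328 [0.5263 0.0506 0.1012] 0.516
330 [0.528  0.0503 0.0999] 0.5178
332 [0.5298 0.0502 0.1016] 0.5195
334 [0.5316 0.0499 0.101 ] 0.5213
336 [0.5333 0.0498 0.1018] 0.5231
338 [0.5351 0.0494 0.1009] 0.5249
340 [0.5362 0.051  0.1221] 0.5258
342 [0.538  0.0507 0.1205] 0.5276
344 [0.5396 0.0505 0.1208] 0.5292
tenon X range [0.4855 0.5441]
edge [0.5254 0.0515 0.12  ] 0.116
edge2 [0.5251 0.049  0.12  ] 0.1135
edge3 [0.5239 0.0404 0.12  ] 0.1048
end [0.5197 0.0084 0.12  ] 0.0726
[0.5144 0.0521 0.12  ] 0.504
[0.5355 0.0493 0.12  ] 0.5253
panel outer [np.float64(0.1285), np.float64(0.1283), np.float64(0.1281)]
wedge flat X,Y 0.5130892766262477 0.0731797390754698
```

Tenon end is at Y=72.7 mm, the slot wall at 113.1 and the panel face at 128.3 (gap about 4.4 mm). The wedge's flat side is at 71.1 mm once levelled. So I shift about (+8.4, +55.1) mm, tilt -1.7° about the rack's x axis, and lower in stages.

```bash
python3 -m inch '[[4,28,0,-1.7,0.2,0],[8.4,55,0,-1.7,0.2,0],[8.4,55,0,-1.7,0.2,0],[8.4,55,0,-1.7,0.2,0]]'
python3 - <<'E'
from h import *
np.set_printoptions(suppress=True,precision=4)
s=ctrl.get_state(); p=np.array(s['position']); print(s['time'],p,s['tool_rot'])
im,d,K,T=grab('wrist'); W=cloud(d,K,T)
yaw=np.deg2rad(-7.1); X=np.array([np.cos(yaw),np.sin(yaw)]);Y=np.array([-np.sin(yaw),np.cos(yaw)])
m=(np.hypot(W[...,0]-p[0],W[...,1]-p[1])<.03)&(W[...,2]>.14)&(W[...,2]<p[2]-.016)
v,u=np.where(m)
for r in range(v.min(),v.max(),6):
    q=W[r][m[r]]; a=q[:,:2]@X; b=q[:,:2]@Y; print(r,q[:,2].mean().round(4),a.min().round(4),a.max().round(4),np.median(b).round(4))
ray=lambda u,v,z:(lambda r:T[:3,3]+r*(z-T[2,3])/r[2])(T[:3,:3]@np.array([(u-K[0,2])/K[0,0],(v-K[1,2])/K[1,1],1]))
pt=(abs(W[...,2]-.1325)<.004)&(abs(W[...,0]-.525)<.07)&(W[...,1]<.09); b=W[pt][:,:2]@Y; print('panel outer',np.percentile(b,[1,3]),np.percentile(b,99))
t=(abs(W[...,2]-.12)<.004)&(abs(W[...,0]-.515)<.07)&(W[...,1]<.06); print('tenon', t.sum(), np.percentile(W[t][:,:2]@X,[1,99]) if t.sum() else '')
E
```

```text
time: 5.05
position: [0.5251, 0.0535, 0.2614]
tool_rot: [2.345, 2.059, -0.036]
ft_force: [0.3, 0.2, -0.0]
grip_width: 0.182
grip_force: 25.0
5.05 [0.5251 0.0535 0.2614] [ 2.345   2.0594 -0.036 ]
198 0.17 0.5085 0.521 0.1252
204 0.1884 0.5075 0.5226 0.1267
210 0.2003 0.5073 0.5229 0.1266
216 0.2117 0.5077 0.5225 0.1267
222 0.2219 0.5074 0.5227 0.1269
228 0.2309 0.5072 0.523 0.1267
234 0.2393 0.5075 0.5232 0.1267
panel outer [0.1289 0.1293] 0.14687498212276148
tenon 2291 [0.4848 0.5441]
```

It's upright and aligned: flat side at 126.7 mm, panel at about 128.5, centred in x. Lowering.

```bash
python3 -m inch '[[0,0,-25,0,0,0],[0,0,-45,0,0,0],[0,0,-55,0,0,0],[0,0,-62,0,0,0],[0,0,-68,0,0,0],[0,0,-74,0,0,0],[0,0,-74,0,0,0]]'; python3 -m inch '[[0,0,-2,0,0,0],[0,0,-4,0,0,0],[0,0,-6,0,0,0],[0,0,-6,0,0,0]]'
```

```text
time: 5.98
position: [0.525, 0.0552, 0.1873]
tool_rot: [2.344, 2.062, -0.035]
ft_force: [-0.4, 0.8, -0.5]
grip_width: 0.178
grip_force: 25.0
time: 6.48
position: [0.5251, 0.0552, 0.1814]
tool_rot: [2.343, 2.062, -0.035]
ft_force: [-0.8, 0.2, 0.4]
grip_width: 0.184
grip_force: 25.0
```

```bash
python3 -m inch '[[0,0,-2,0,0,0],[0,0,-4,0,0,0],[0,0,-6,0,0,0],[0,0,-6,0,0,0]]'; python3 -m inch '[[0,0,-1,0,0,0],[0,0,-2,0,0,0],[0,0,-3,0,0,0],[0,0,-3,0,0,0]]'
```

```text
time: 6.98
position: [0.525, 0.0552, 0.1753]
tool_rot: [2.344, 2.062, -0.035]
ft_force: [0.0, -0.7, -2.1]
grip_width: 0.182
grip_force: 25.0
time: 7.48
position: [0.5251, 0.0552, 0.1725]
tool_rot: [2.343, 2.062, -0.035]
ft_force: [0.0, 1.3, -0.5]
grip_width: 0.183
grip_force: 25.0
```

Resistance is still small with the tip about 44 mm deep. Releasing, retreating upward and checking.

```bash
python3 -m inch '[[0,0,0,0,0,0],[0,0,0,0,0,0],[0,0,0,0,0,0],[0,0,0,0,0,0]]' 42; python3 -m inch '[[0,0,10,0,0,0],[0,0,35,0,0,0],[0,0,80,1.7,-0.2,0],[-6,-40,120,1.7,-0.2,0],[-6,-40,120,1.7,-0.2,0],[-6,-40,120,1.7,-0.2,0]]'
python3 - <<'E'
from h import *
np.set_printoptions(suppress=True,precision=4)
s=ctrl.get_state(); p=np.array(s['position']); print(s['time'],p,s['tool_rot'])
im,d,K,T=grab('wrist'); W=cloud(d,K,T)
yaw=np.deg2rad(-7.1); X=np.array([np.cos(yaw),np.sin(yaw)]);Y=np.array([-np.sin(yaw),np.cos(yaw)])
a=W[...,:2]@X; b=W[...,:2]@Y
m=(abs(a-.515)<.02)&(abs(b-.118)<.025)&(W[...,2]>.14)&(W[...,2]<.21)
v,u=np.where(m); print(len(u))
for r in range(v.min(),v.max()+1,3):
    q=m[r]; 
    if q.any(): print(r,W[r][q][:,2].mean().round(4),a[r][q].min().round(4),a[r][q].max().round(4),np.median(b[r][q]).round(4))
pt=(abs(W[...,2]-.1325)<.004)&(abs(a-.515)<.07)&(b>.12)&(b<.16); print('panel',np.percentile(b[pt],[1,3,97,99]))
t=(abs(W[...,2]-.12)<.004)&(abs(a-.515)<.03)&(b<.115)&(b>.05); print('tenon end',np.percentile(b[t],[.5,2]),np.percentile(a[t],[1,99]))
save(im[60:360,120:560],'w4')
E
```

```text
time: 7.98
position: [0.5252, 0.0552, 0.1726]
tool_rot: [2.343, 2.062, -0.035]
ft_force: [0.6, -0.2, 0.3]
grip_width: 0.466
grip_force: 0.0
time: 8.72
position: [0.519, 0.0157, 0.2926]
tool_rot: [-2.358, -2.075, -0.001]
ft_force: [-0.1, 0.2, -1.1]
grip_width: 0.484
grip_force: 0.0
8.725 [0.519  0.0157 0.2926] [-2.3584 -2.0753 -0.0005]
658
137 0.1463 0.5087 0.5234 0.1288
140 0.1707 0.5076 0.5226 0.1288
143 0.1797 0.507 0.5223 0.1275
146 0.1797 0.507 0.5223 0.1252
149 0.18 0.5077 0.5223 0.1229
152 0.1798 0.5077 0.5224 0.1206
155 0.1799 0.5076 0.5224 0.1183
158 0.18 0.5076 0.5223 0.116
161 0.1797 0.5076 0.5224 0.1136
164 0.1797 0.5076 0.5223 0.1112
167 0.1797 0.5075 0.5224 0.1089
panel [0.129  0.1293 0.1465 0.1468]
tenon end [0.0728 0.0732] [0.4854 0.5439]
```

View pics/w4.png

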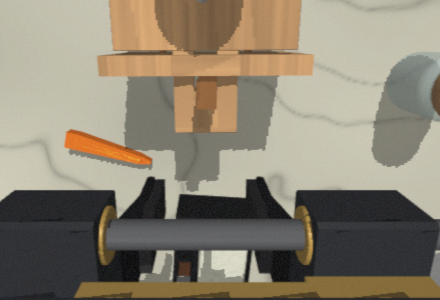

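The wedge stands upright in the slot at (205,93) in the crop. Its head is at z=0.180 and it is free of the fingers. Next I go above the brown muddler, turned to -45° to stay clear of the pitcher and the purple one.

```bash
python3 -m inch '[[26,-346,0,0,0,-38],[26,-346,0,0,0,-38],[26,-346,0,0,0,-38],[26,-346,0,0,0,-38],[26,-346,0,0,0,-38],[26,-346,0,0,0,-38],[26,-346,0,0,0,-38],[26,-346,0,0,0,-38],[26,-346,0,0,0,-38]]' 60 30
python3 - <<'E'
from h import *
np.set_printoptions(suppress=True,precision=4)
s=ctrl.get_state(); p=np.array(s['position']); print(s['time'],p,s['tool_rot'])
im,d,K,T=grab('wrist'); W=cloud(d,K,T)
near=np.hypot(W[...,0]-.546,W[...,1]+.335)<.05
for a,b in((.146,.16),(.133,.146),(.06,.13),(.005,.028)):
    m=near&(W[...,2]>a)&(W[...,2]<b); q=W[m]; v,u=np.where(m); 
    if len(q)>8: print(a,len(q),cv2.minEnclosingCircle((q[:,:2]*1000).astype(np.float32)),q[:,2].max(),im[m].mean(0),u.mean(),v.mean())
q=W[(np.hypot(W[...,0]-.6,W[...,1]+.33)<.09)&(W[...,2]>.075)&(W[...,2]<.09)&~(np.hypot(W[...,0]-.546,W[...,1]+.335)<.025)]; print('pitcher',q.mean(0),q.min(0),q.max(0))
save(im,'w5')
E
```

```text
time: 9.9
position: [0.5459, -0.3283, 0.2925]
tool_rot: [-2.903, -1.199, -0.001]
ft_force: [0.7, -0.3, 1.4]
grip_width: 0.691
grip_force: 0.0
9.9 [ 0.5459 -0.3283  0.2925] [-2.903  -1.1992 -0.0005]
0.146 947 ((549.490478515625, -335.6341552734375), 16.178909301757812) 0.15218817697457898 [102.9102  68.5438  48.9947] 333.37170010559663 195.31995776135165
0.133 87 ((549.5772705078125, -335.3336181640625), 16.25582504272461) 0.1459941337187874 [83.6437 62.8046 49.3103] 331.7241379310345 181.79310344827587
0.06 459 ((569.9358520507812, -337.5093078613281), 30.900846481323242) 0.12481798896656215 [106.0349  93.5229  84.8584] 343.3485838779956 166.75816993464053
0.005 162 ((567.3781127929688, -336.6601867675781), 32.252227783203125) 0.027668609598088312 [101.7593  92.9012  85.7284] 344.9320987654321 153.80246913580248
pitcher [ 0.6171 -0.3453  0.0834] [ 0.5791 -0.379   0.075 ] [ 0.662  -0.3073  0.088 ]
```

View pics/w5.png

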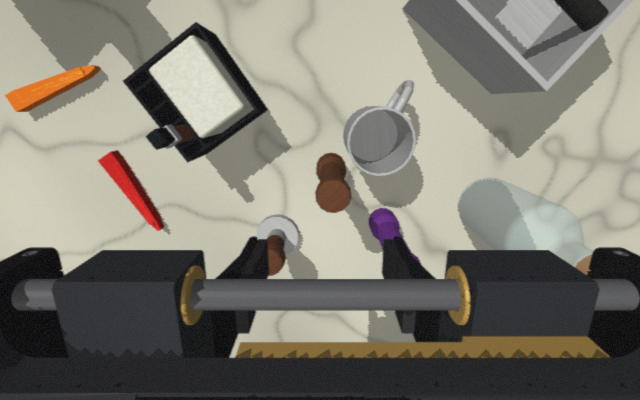

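The view shows the brown muddler's knob at (333,195), the purple look-alike at (385,225), the tamper at (275,240) and the pitcher at (380,140). The brown one is the muddler, at (0.5495, -0.3355). Turning another -13° and grasping its shaft.

```bash
python3 -m inch '[[3.6,-7.2,-10,0,0,-10],[3.6,-7.2,-50,0,0,-13],[3.6,-7.2,-95,0,0,-13],[3.6,-7.2,-135,0,0,-13],[3.6,-7.2,-165,0,0,-13],[3.6,-7.2,-182,0,0,-13],[3.6,-7.2,-189,0,0,-13],[3.6,-7.2,-189,0,0,-13]]' 58; python3 -m inch '[[0,0,0,0,0,0],[0,0,0,0,0,0],[0,0,0,0,0,0],[0,0,0,0,0,0],[0,0,0,0,0,0]]' 0 45
```

```text
time: 10.95
position: [0.5492, -0.338, 0.1042]
tool_rot: [3.021, 0.858, 0.001]
ft_force: [0.4, -0.4, -0.3]
grip_width: 0.665
grip_force: 0.0
time: 11.58
position: [0.549, -0.3381, 0.104]
tool_rot: [3.022, 0.858, 0.001]
ft_force: [-0.8, 0.8, 1.8]
grip_width: 0.361
grip_force: 45.0
```

The width reads 31 mm where the shaft should give 27, so the pads probably catch the knob's underside. Regrasping 5 mm lower.

```bash
python3 -m inch '[[0,0,0,0,0,0],[0,0,0,0,0,0],[0,0,-3,0,0,0],[0,0,-5,0,0,0],[0,0,-5,0,0,0]]' 50; python3 -m inch '[[0,0,0,0,0,0],[0,0,0,0,0,0],[0,0,0,0,0,0],[0,0,0,0,0,0],[0,0,0,0,0,0]]' 0 45
```

```text
time: 12.2
position: [0.5485, -0.3379, 0.0981]
tool_rot: [-3.022, -0.857, 0.001]
ft_force: [-0.3, -0.1, -0.3]
grip_width: 0.577
grip_force: 0.0
time: 12.82
position: [0.5485, -0.3379, 0.0983]
tool_rot: [-3.022, -0.858, 0.001]
ft_force: [-0.1, 0.8, -1.0]
grip_width: 0.298
grip_force: 45.0
```

The width is 26 mm now, so it holds the shaft. Lifting and carrying it over the wedge head at (0.5256, 0.0534).

```bash
python3 -m inch '[[0,0,20,0,0,0],[0,0,60,0,0,0],[0,0,110,0,0,0],[-2,30,160,0,0,0],[-5,75,205,0,0,0],[-8,125,215,0,0,0],[-11,175,215,0,0,0],[-14,225,215,0,0,0],[-17,275,215,0,0,0],[-20,325,215,0,0,0],[-23,370,215,0,0,0],[-24,385,215,0,0,0],[-24,389,215,0,0,0],[-24,389,215,0,0,0],[-24,389,215,0,0,0]]'
python3 - <<'E'
from h import *
np.set_printoptions(suppress=True,precision=4)
s=ctrl.get_state(); print(s['time'],s['position'],s['joint_positions'],s['ft_force'])
im,d,K,T=grab('scene'); save(cv2.resize(im[60:240,300:540],(800,600),interpolation=cv2.INTER_CUBIC),'s2')
W=cloud(d,K,T)
for n,c in(('mud',(W[...,2]>.2)&(W[...,2]<.24)),('head',(W[...,2]>.15)&(W[...,2]<.19))):
    q=W[c&(np.hypot(W[...,0]-.5256,W[...,1]-.0534)<.03)]; print(n,len(q),q.min(0),q.max(0),q.mean(0))
E
```

```text
time: 14.7
position: [0.525, 0.0491, 0.3135]
tool_rot: [3.023, 0.853, -0.001]
ft_force: [-0.4, -0.8, -1.5]
grip_width: 0.304
grip_force: 45.0
14.7 [0.525  0.0491 0.3135] [ 0.4842  0.066  -0.6551  1.6115  0.0408  1.4781 -1.1942] [-0.4025 -0.7918 -1.5357]
mud 171 [0.5185 0.0312 0.2173] [0.5468 0.0655 0.2399] [0.538  0.0421 0.2292]
head 170 [0.5163 0.0424 0.1504] [0.5377 0.0661 0.1806] [0.5304 0.052  0.1678]
```

View pics/s2.png

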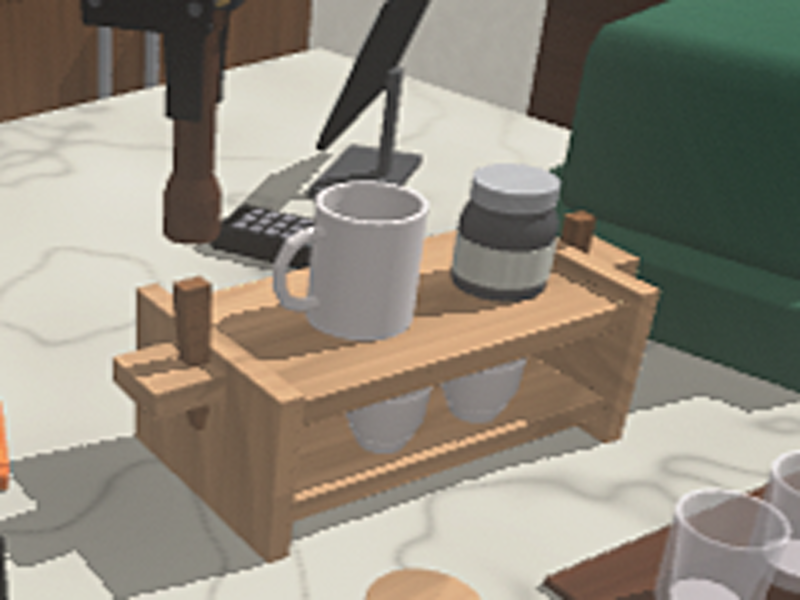

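The foot is over the wedge head but about 5 mm short in y, so I correct that and come down. Then slow presses.

```bash
python3 -m inch '[[0.5,5,-8,0,0,0],[0.5,5,-16,0,0,0],[0.5,5,-23,0,0,0],[0.5,5,-28,0,0,0],[0.5,5,-30,0,0,0],[0.5,5,-32,0,0,0],[0.5,5,-34,0,0,0],[0.5,5,-36,0,0,0],[0.5,5,-37,0,0,0],[0.5,5,-38,0,0,0],[0.5,5,-39,0,0,0],[0.5,5,-40,0,0,0],[0.5,5,-40,0,0,0]]'
```

```text
time: 16.38
position: [0.5256, 0.0562, 0.274]
tool_rot: [3.022, 0.858, 0.002]
ft_force: [0.3, 0.6, 3.5]
grip_width: 0.3
grip_force: 45.0
```

```bash
python3 -m inch '[[0,0,-1,0,0,0],[0,0,-2,0,0,0],[0,0,-3,0,0,0],[0,0,-4,0,0,0],[0,0,-5,0,0,0],[0,0,-6,0,0,0],[0,0,-6,0,0,0]]';python3 -m inch '[[0,0,-1,0,0,0],[0,0,-2,0,0,0],[0,0,-3,0,0,0],[0,0,-4,0,0,0],[0,0,-5,0,0,0],[0,0,-6,0,0,0],[0,0,-6,0,0,0]]'
```

```text
time: 17.25
position: [0.5253, 0.0565, 0.2676]
tool_rot: [-3.022, -0.858, -0.001]
ft_force: [1.0, 2.6, 4.1]
grip_width: 0.303
grip_force: 45.0
time: 18.12
position: [0.5248, 0.0558, 0.2611]
tool_rot: [3.022, 0.858, -0.002]
ft_force: [0.2, -0.6, -1.5]
grip_width: 0.305
grip_force: 45.0
```

```bash
cat >> h.py <<'E'
def chk():
    np.set_printoptions(suppress=True,precision=4)
    s=ctrl.get_state(); print(s['time'],s['position'],np.array(s['ft_force']))
    im,d,K,T=grab('scene'); W=cloud(d,K,T)
    yaw=np.deg2rad(-7.1); a=W[...,:2]@[np.cos(yaw),np.sin(yaw)]; b=W[...,:2]@[-np.sin(yaw),np.cos(yaw)]
    m=(abs(a-.52)<.022)&(abs(b-.115)<.03)&(W[...,2]>.135)
    z=W[...,2]
    for lo in np.arange(.136,.26,.004):
        q=m&(z>=lo)&(z<lo+.004)
        if q.sum()>2: print(lo.round(3),q.sum(),'b',b[q].min().round(4),b[q].max().round(4),'a',a[q].max().round(4))
    p=(abs(z-.132)<.003)&(abs(a-.52)<.085)&(b>.115)&(b<.16)&(abs(a-.52)>.03); print('panel b',np.percentile(b[p],[2,50,98]))
E
python3 -c "
from h import *
chk()"
```

```text
18.125 [0.5248 0.0558 0.2611] [ 0.1585 -0.5884 -1.4964]
0.136 18 b 0.1111 0.1309 a 0.5254
0.14 13 b 0.112 0.1308 a 0.5248
0.144 20 b 0.111 0.1313 a 0.5247
0.148 15 b 0.111 0.1313 a 0.5244
0.152 18 b 0.1105 0.1294 a 0.5245
0.156 16 b 0.1096 0.1293 a 0.5249
0.16 3 b 0.1111 0.1181 a 0.5247
0.164 16 b 0.1041 0.1324 a 0.5349
0.168 28 b 0.1037 0.1389 a 0.5347
0.172 26 b 0.1043 0.1374 a 0.5357
0.176 28 b 0.1035 0.1372 a 0.5348
0.18 28 b 0.1034 0.1362 a 0.535
0.184 28 b 0.104 0.1356 a 0.5357
0.188 26 b 0.1038 0.1353 a 0.5356
0.192 30 b 0.1041 0.1371 a 0.5348
0.196 32 b 0.1047 0.1363 a 0.5343
0.2 40 b 0.1065 0.1342 a 0.5348
0.204 25 b 0.1078 0.1298 a 0.53
0.208 16 b 0.1083 0.1316 a 0.5292
0.212 21 b 0.109 0.129 a 0.5323
0.216 22 b 0.1084 0.1308 a 0.5297
0.22 18 b 0.1085 0.1283 a 0.5301
0.224 20 b 0.1088 0.1288 a 0.5292
0.228 20 b 0.1083 0.1295 a 0.5299
0.232 21 b 0.1083 0.1295 a 0.5301
0.236 21 b 0.1089 0.1337 a 0.5294
0.24 24 b 0.109 0.1334 a 0.5297
0.244 9 b 0.1048 0.1328 a 0.5305
0.248 30 b 0.0986 0.1433 a 0.5377
0.252 28 b 0.0995 0.1419 a 0.5381
0.256 29 b 0.0989 0.1431 a 0.5361
panel b [0.1306 0.1383 0.1505]
```

The wedge is following: head at about 0.162 with the foot flat on it. Continuing.

```bash
python3 -m inch '[[0,0,-1,0,0,0],[0,0,-2,0,0,0],[0,0,-3,0,0,0],[0,0,-4,0,0,0],[0,0,-5,0,0,0],[0,0,-6,0,0,0]]';python3 -m inch '[[0,0,-1,0,0,0],[0,0,-2,0,0,0],[0,0,-3,0,0,0]]';python3 -m inch '[[0,0,-1,0,0,0],[0,0,-2,0,0,0]]'
```

```text
time: 18.92
position: [0.5252, 0.0556, 0.2554]
tool_rot: [3.022, 0.857, -0.001]
ft_force: [-0.3, -2.0, 1.2]
grip_width: 0.307
grip_force: 45.0
time: 19.3
position: [0.5253, 0.0559, 0.2526]
tool_rot: [3.022, 0.858, 0.0]
ft_force: [-1.1, -1.4, 2.2]
grip_width: 0.302
grip_force: 45.0
time: 19.55
position: [0.5253, 0.0561, 0.2506]
tool_rot: [-3.022, -0.858, -0.0]
ft_force: [-0.1, -0.5, 2.9]
grip_width: 0.303
grip_force: 45.0
```

```bash
python3 -m inch '[[0,0,-1,0,0,0],[0,0,-2,0,0,0]]';python3 -m inch '[[0,0,-1,0,0,0],[0,0,-2,0,0,0]]' | sed -n '2p;4p'; python3 -m inch '[[0,0,-1,0,0,0]]' | sed -n '2p;4p';python3 -m inch '[[0,0,-1,0,0,0]]' | sed -n '2p;4p'
```

```text
time: 19.8
position: [0.5253, 0.0563, 0.2486]
tool_rot: [-3.022, -0.858, -0.001]
ft_force: [-0.8, -1.7, 1.8]
grip_width: 0.3
grip_force: 45.0
position: [0.5254, 0.0564, 0.2467]
ft_force: [-0.3, 0.4, 3.0]
position: [0.5255, 0.0565, 0.2459]
ft_force: [-0.9, -0.2, 8.3]
position: [0.5257, 0.0566, 0.2457]
ft_force: [-2.0, -0.3, 9.9]
```

The force is rising, so the panel is nearly home. Smaller steps.

```bash
for i in 1; do python3 -m inch '[[0,0,-0.5,0,0,0],[0,0,-0.5,0,0,0]]' | sed -n '2p;4p'; python3 -m inch '[[0,0,-0.5,0,0,0],[0,0,-0.5,0,0,0]]' | sed -n '2p;4p'; python3 -m inch '[[0,0,-0.5,0,0,0],[0,0,-0.5,0,0,0]]' | sed -n '2p;4p'; done; python3 -c "
from h import *
chk()" | grep -E '0.1[34]|panel'
```

```text
position: [0.5257, 0.0566, 0.2457]
ft_force: [-0.7, -0.4, 9.9]
position: [0.5258, 0.0566, 0.2456]
ft_force: [-2.3, -0.3, 12.3]
position: [0.5259, 0.0567, 0.2455]
ft_force: [-2.0, -0.5, 13.8]
0.136 17 b 0.1126 0.1346 a 0.5258
0.14 16 b 0.1117 0.1326 a 0.5271
0.148 15 b 0.1059 0.1327 a 0.5352
0.152 29 b 0.104 0.1365 a 0.5362
0.156 25 b 0.1049 0.137 a 0.5356
0.16 26 b 0.1046 0.1358 a 0.5355
0.164 27 b 0.1043 0.1353 a 0.5367
0.168 28 b 0.1045 0.1359 a 0.5365
0.172 23 b 0.1039 0.1334 a 0.5364
0.176 31 b 0.1048 0.1346 a 0.536
0.18 29 b 0.1057 0.138 a 0.5346
0.184 35 b 0.1061 0.134 a 0.5355
0.188 29 b 0.1074 0.1339 a 0.533
0.192 14 b 0.1084 0.13 a 0.5312
0.2 20 b 0.11 0.13 a 0.5316
0.204 23 b 0.1098 0.1346 a 0.5299
0.208 19 b 0.1105 0.1327 a 0.5316
0.212 26 b 0.1089 0.1336 a 0.5304
0.216 19 b 0.1089 0.1326 a 0.5298
0.22 20 b 0.1095 0.1335 a 0.5305
0.224 21 b 0.1104 0.1314 a 0.531
0.228 9 b 0.1093 0.1449 a 0.5313
0.232 27 b 0.0996 0.1434 a 0.5362
0.236 28 b 0.0996 0.1433 a 0.5374
0.24 27 b 0.0992 0.1434 a 0.5389
0.244 34 b 0.099 0.1448 a 0.5382
0.248 27 b 0.0981 0.1448 a 0.5379
0.252 24 b 0.0984 0.1443 a 0.5391
0.256 27 b 0.0977 0.1444 a 0.539
panel b [0.133  0.1401 0.1516]
```

The head is at 0.147 and the panel is in. The stiffness is about 4 N/mm, so I press to about 20 N, then give a few slow taps.

```bash
python3 -m inch '[[0,0,-0.5,0,0,0],[0,0,-1,0,0,0],[0,0,-1.5,0,0,0],[0,0,-1.5,0,0,0]]' | sed -n '2p;4p'; python3 -m inch '[[0,0,-0.4,0,0,0],[0,0,-0.4,0,0,0]]' | sed -n '2p;4p'; python3 -m inch '[[0,0,3,0,0,0],[0,0,6,0,0,0],[0,0,6,0,0,0]]' | sed -n '2p;4p'; python3 -m inch '[[0,0,-1.5,0,0,0],[0,0,-3,0,0,0],[0,0,-4,0,0,0],[0,0,-5,0,0,0],[0,0,-6,0,0,0],[0,0,-6,0,0,0]]' | sed -n '2p;4p'
```

```text
position: [0.5262, 0.0567, 0.2452]
ft_force: [-3.3, -0.8, 20.0]
position: [0.5263, 0.0567, 0.2452]
ft_force: [-4.8, -1.3, 19.8]
position: [0.5248, 0.056, 0.2463]
ft_force: [-1.1, -0.4, -1.9]
position: [0.5257, 0.0563, 0.245]
ft_force: [-4.9, -1.7, 19.5]
```

```bash
python3 -m inch '[[0,0,3,0,0,0],[0,0,6,0,0,0],[0,0,6,0,0,0],[0,0,4.5,0,0,0],[0,0,3,0,0,0],[0,0,2,0,0,0],[0,0,1,0,0,0],[0,0,0,0,0,0],[0,0,-0.5,0,0,0],[0,0,-0.5,0,0,0]]' | sed -n '2p;4p'; python3 -m inch '[[0,0,3,0,0,0],[0,0,6,0,0,0],[0,0,6,0,0,0],[0,0,4.5,0,0,0],[0,0,3,0,0,0],[0,0,2,0,0,0],[0,0,1,0,0,0],[0,0,0,0,0,0],[0,0,-0.4,0,0,0],[0,0,-0.4,0,0,0]]' | sed -n '1,2p;4p'
```

```text
position: [0.5258, 0.0564, 0.245]
ft_force: [-6.2, -1.7, 22.0]
time: 25.48
position: [0.5259, 0.0564, 0.2449]
ft_force: [-6.2, -0.5, 23.5]
```

The taps reached about 25 N with no further movement. Lifting off and carrying the muddler back to its spot, by the reverse of the commanded shifts.

```bash
python3 -m inch '[[0,0,10,0,0,0],[0,0,30,0,0,0],[0,-20,45,0,0,0],[3,-65,45,0,0,0],[6,-115,45,0,0,0],[9,-165,45,0,0,0],[12,-215,40,0,0,0],[15,-265,20,0,0,0],[18,-315,-10,0,0,0],[21,-360,-50,0,0,0],[23.5,-388,-85,0,0,0],[23.5,-394,-110,0,0,0],[23.5,-394,-125,0,0,0],[23.5,-394,-133,0,0,0],[23.5,-394,-138,0,0,0],[23.5,-394,-140,0,0,0],[23.5,-394,-141,0,0,0],[23.5,-394,-141,0,0,0]]'
```

```text
time: 27.72
position: [0.549, -0.3381, 0.0998]
tool_rot: [3.021, 0.858, 0.001]
ft_force: [0.6, 0.1, -0.6]
grip_width: 0.303
grip_force: 45.0
```

```bash
python3 -m inch '[[0,0,-0.5,0,0,0],[0,0,-1,0,0,0],[0,0,-1,0,0,0]]' | sed -n '2p;4p'; python3 -m inch '[[0,0,-0.5,0,0,0],[0,0,-0.5,0,0,0]]' | sed -n '2p;4p'
```

```text
position: [0.5487, -0.338, 0.0983]
ft_force: [0.7, 0.0, -1.5]
position: [0.5487, -0.338, 0.0977]
ft_force: [-0.9, -0.1, -1.0]
```

```bash
python3 -m inch '[[0,0,-0.5,0,0,0],[0,0,-1,0,0,0],[0,0,-1,0,0,0]]' | sed -n '2p;4p'; python3 -m inch '[[0,0,-0.5,0,0,0],[0,0,-1,0,0,0],[0,0,-1,0,0,0]]' | sed -n '2p;4p'
```

```text
position: [0.5488, -0.338, 0.097]
ft_force: [-0.7, 0.3, 0.1]
position: [0.5489, -0.338, 0.097]
ft_force: [-1.9, 1.1, 5.9]
```

Contact with the counter. Opening, retreating upward, and checking both.

```bash
python3 -m inch '[[0,0,0.5,0,0,0],[0,0,0.5,0,0,0],[0,0,0.5,0,0,0],[0,0,0.5,0,0,0]]' 58; python3 -m inch '[[0,0,10,0,0,0],[0,0,40,0,0,0],[0,0,90,0,0,0],[0,0,150,0,0,0],[-20,-50,190,0,0,0],[-40,-60,190,0,0,0],[-40,-60,190,0,0,0]]' | sed -n 1,2p
python3 - <<'E'
from h import *
chk()
im,d,K,T=load('scene'); t,td,tK,tT=grab('top')
save(np.hstack([cv2.resize(im[90:250,110:400],(500,276)),cv2.resize(t[160:280,250:500],(300,276))]),'end')
W=cloud(td,tK,tT); m=(np.hypot(W[...,0]-.5495,W[...,1]+.3355)<.03)
for a,b in((.146,.16),(.04,.1)):
    q=W[m&(W[...,2]>a)&(W[...,2]<b)]; print(a,len(q),q.mean(0) if len(q) else '',q[:,2].max() if len(q) else '')
yaw=np.deg2rad(-7.1); a=W[...,:2]@[np.cos(yaw),np.sin(yaw)]; b=W[...,:2]@[-np.sin(yaw),np.cos(yaw)]
h=(abs(a-.515)<.015)&(abs(b-.12)<.02)&(W[...,2]>.138); print('head',h.sum(),W[h][:,2].mean() if h.any() else 0)
for n in('0','1'): pass
p=(abs(W[...,2]-.132)<.0035)&(b>.11)&(b<.17)&(abs(a-.515)<.09)&(abs(a-.515)>.035); print('panel',np.percentile(b[p],[2,50,98]))
E
```

```text
time: 29.6
position: [0.5487, -0.338, 0.0961]
tool_rot: [-3.022, -0.858, 0.0]
ft_force: [-0.7, 0.3, -0.9]
grip_width: 0.636
grip_force: 0.0
time: 30.48
position: [0.507, -0.4007, 0.2879]
30.475 [ 0.507  -0.4007  0.2879] [-0.4274  0.2859  0.4634]
0.136 15 b 0.1112 0.1312 a 0.5269
0.14 17 b 0.1119 0.133 a 0.5274
0.144 22 b 0.1117 0.1323 a 0.5275
0.148 29 b 0.1114 0.1345 a 0.5278
panel b [0.1331 0.1413 0.1526]
0.146 133 [ 0.5494 -0.3376  0.1507] 0.15586749699751234
0.04 80 [ 0.5504 -0.3305  0.066 ] 0.09974377826132974
head 62 0.1489207909359534
panel [0.131  0.1396 0.1486]
```

View pics/end.png

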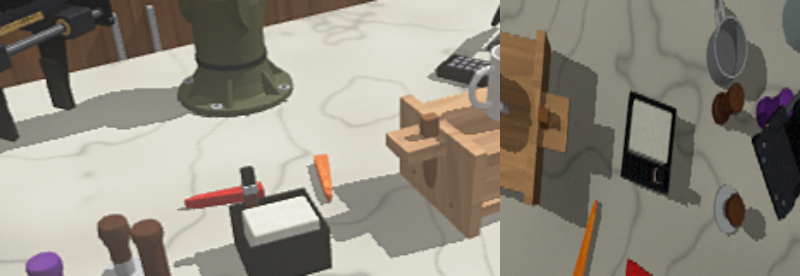

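The muddler stands upright where it was, the wedge sits low in the slot and the other objects are unmoved. There's time left, so I'll check the panel gap from near.

```bash
python3 -m inch '[[12,416,5,0,0,51],[12,416,5,0,0,51],[12,416,5,0,0,51],[12,416,5,0,0,51],[12,416,5,0,0,51],[12,416,5,0,0,51],[12,416,5,0,0,51],[12,416,5,0,0,51],[12,416,5,0,0,51],[12,416,5,0,0,51]]' 42 | sed -n 1,2p
python3 - <<'E'
from h import *
im,d,K,T=grab('wrist'); W=cloud(d,K,T)
yaw=np.deg2rad(-7.1); a=W[...,:2]@[np.cos(yaw),np.sin(yaw)]; b=W[...,:2]@[-np.sin(yaw),np.cos(yaw)]
h=(abs(a-.515)<.012)&(abs(b-.12)<.02)&(W[...,2]>.138)
v,u=np.where(h)
for r in range(v.min(),v.max()+1,2): print(r,W[r][h[r]][:,2].mean().round(4),np.median(b[r][h[r]]).round(4))
pt=(abs(W[...,2]-.1325)<.004)&(abs(a-.515)<.07)&(abs(a-.515)>.02)&(b>.12)&(b<.16); print('panel',np.percentile(b[pt],[1,3,97,99]))
t=(abs(W[...,2]-.12)<.004)&(abs(a-.515)<.03)&(b<.108)&(b>.05); print('tenon end',np.percentile(b[t],[.5,2]))
E
```

```text
time: 31.82
position: [0.5208, 0.0167, 0.291]
133 0.1385 0.1328
135 0.1486 0.132
137 0.1483 0.1303
139 0.1486 0.1286
141 0.1486 0.127
143 0.1485 0.1253
145 0.1483 0.1235
147 0.1487 0.1219
149 0.1486 0.1202
151 0.1486 0.1185
153 0.1488 0.1168
155 0.1486 0.115
157 0.1484 0.1132
159 0.1483 0.1115
161 nan nan
163 nan nan
165 nan nan
167 nan nan
169 nan nan
171 nan nan
173 nan nan
175 nan nan
177 nan nan
179 nan nan
181 nan nan
183 nan nan
185 nan nan
187 nan nan
189 nan nan
191 nan nan
193 nan nan
195 nan nan
197 nan nan
199 nan nan
201 nan nan
203 nan nan
205 nan nan
207 nan nan
209 nan nan
211 nan nan
213 nan nan
215 nan nan
217 nan nan
219 nan nan
221 nan nan
223 nan nan
225 nan nan
227 nan nan
229 nan nan
231 nan nan
233 nan nan
235 nan nan
237 nan nan
239 nan nan
241 nan nan
243 nan nan
245 nan nan
247 nan nan
249 nan nan
251 nan nan
253 nan nan
255 nan nan
257 nan nan
259 nan nan
261 nan nan
263 nan nan
265 nan nan
267 nan nan
269 nan nan
271 nan nan
273 nan nan
275 nan nan
277 nan nan
279 0.3599 0.1141
281 0.3611 0.1142
283 0.3621 0.1142
285 0.3626 0.1139
287 0.3631 0.1136
289 0.3
[... 418 characters left out ...]
 0.3747 0.1051
349 0.3754 0.105
351 0.3761 0.1051
353 0.3766 0.1051
355 0.3772 0.105
357 0.3779 0.1051
359 0.3805 0.1068
361 0.3811 0.1068
363 0.3816 0.1068
365 0.3822 0.1068
367 0.3827 0.1069
369 0.3833 0.1069
371 0.3837 0.1067
373 0.3843 0.1068
375 0.3848 0.1068
377 0.3854 0.1068
379 0.3858 0.1068
381 0.3863 0.1067
383 0.3868 0.1068
385 0.3873 0.1069
387 0.3878 0.1068
389 0.3883 0.1068
391 0.3887 0.1067
393 0.3891 0.1067
395 0.389 0.1061
397 0.3892 0.1059
399 0.3909 0.1072
panel [0.13273319 0.13295165 0.15003558 0.15039701]
tenon end [0.07339774 0.07376819]<stdin>:6: RuntimeWarning: Mean of empty slice.
  ret = ret.dtype.type(ret / rcount)
  return _methods._mean(a, axis=axis, dtype=dtype,
```

The panel face is now 59.3 mm from the tenon's end, where 60 is nominal and the measurement is good to about 1 mm. Together with the hard stop at 20-25 N, that means it's home and locked. Handing in.

```bash
python3 -c "
from bench import ctrl
print(ctrl.close_job())"
```

```text
the job is handed in; nothing more can be done
None
```

I handed the job in at about 32 s: the wedge is seated and tapped tight, the panel is home within about 1 mm by the cameras, and the muddler stands upright back in its place. I did not measure the wedge's squeeze directly; I took it as locked because it stopped moving under taps of about 25 N.

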